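# Strip the tag sleeve off the applicator and stow it under the flap

## Robot

A 7-joint arm with a two-finger parallel gripper is mounted at the origin on the work surface. World frame = base frame: x ahead of the robot, y to its left, z up, the work surface at z = 0. Lengths are in m, angles in rad, forces in N, time in s.
With the tool pointing down it reaches from about 0.35 to 0.9 m from the base axis. Payload 8.1 kg.
Tool frame: the origin (TCP) lies on the mounting face of the last link; the fingertips stand 173 mm ahead of it and the grasp point (between the pads) lies 155 mm ahead of it (bot.grip_depth is the z of the grasp point in the tool frame, in m); z points along the fingers, y is the line along which they close (so a half turn about z gives the same grasp; the last joint's range is limited). The gripper opens to 85 mm and grips with 20 to 120 N. Pads are 22 mm wide; open, the fingers measure 114 mm over their backs; the gripper's body (76 mm by 85 mm) begins 54 mm behind the grasp point. The pads swing forward as they close: fully open they stand 13 mm farther back than shut.
Start: joints at [1.008, 0.434, 0.025, 1.573, -0.012, 1.134, -0.075], TCP at [0.277, -0.56, 0.405] pointing down, gripper open.
Joint ranges: [-2.62, 2.62], [-0.44, 2.09], [-1.27, 1.32], [0.08, 2.57], [-1.32, 4.46], [0.12, 2], [-2.74, 2.74]. Speed limits (rad/s): [2.22, 2.22, 3.01, 3.01, 3.14, 3.14, 3.14].

## Interface

Orientations are given as a unit quaternion [x, y, z, w].
In Python, from rig import bot gives the robot as it stands.
- The arm moves only by the tool arm_command, never from a script. Its argument "deltas" is text: rows parted by semicolons, each of 5 numbers parted by spaces: the opening, from 0 (shut) to 1 (fully open), then the shift along the tool's x, y, z each as a share of 0.3 m, from -1 to 1, then the turn about the tool's z as a share of 1.5 rad, from -1 to 1. A call has exactly 8 rows; each row is the pose to reach, as a shift and turn from the pose commanded when the call began, along the tool's axes at that moment; what a row does not reach only later rows make up. A row lasts 1/10 s, in which the tool goes at most 50 mm and 8.59 degrees, less where a joint would pass 70% of its speed; a pose out of reach is approached as far as the arm can. A call with a number of a shift or a turn outside -1 to 1 is refused whole. A call with a gripper value outside its range is refused whole. The fingers move at their own pace and stop on an object; "newtons" is the grip in N (left out, the last holds). Time passes only in rows, so rows that repeat a pose let the fingers close, or fill a call up. It gives the time, the measured TCP pose, the force, the opening and the grip force at its end, in the units of the state.
- bot.read_state(): the state, without advancing time (a new reading comes with each control period).
- bot.get_image(name): name is "scene" or "top" or "wrist"; returns a dict with "pixels" (480x640x3 uint8, red, green, blue), "z_map" (480x640 float32, m along the optical axis (not along the pixel's ray), 0 where there is no reading), "fx", "fy", "cx", "cy" (pixels), "k1" (the pictures are not rectified: a ray, as slopes to the right and down, at radius r is drawn at 1 + k1 r^2 times it, then the intrinsics apply), "R" (3x3) and "t" (3): a world point X has camera coordinates R X + t. Camera axes: x right, y down, z forward; pixel columns grow to the right and rows downward; lengths in m; the calibration is good to about 2 mm. A picture is of the moment at which its call begins.
- bot.sign_off(): hands the job in; it is judged then, once.
The state is a dict: "time": time; "joint_pos": joint angles; "joint_vel": joint speeds; "effort": joint torques, N m; "tool_pos": TCP position; "eef_rot": TCP orientation; "contact_force": force on the tool from outside, world axes, zero at the start; "moment": the same for the moment, N m; "finger_gap": opening from 0.0 (shut) to 1.0 (fully open); "grasp_force": force on a finger pad.
Only numpy, scipy, OpenCV 4.12 (cv2) and the standard library are available. Lean on these libraries where they do the work, as an engineer would, in place of code of your own. Each camera call takes 0.05 s, during which the arm holds its last target. There are 200 camera calls.

## Task

Lift the aluminium flap of the compartment by its yellow tab until it rests back on its stop, then lay the silver applicator, with its red sleeve still snapped on, in the blue cradle (steel neck between the fork's arms, collar behind the fork, tail in the saddle) and let go of it. With the fork holding the collar back, pull the red sleeve straight off the applicator's nose and lay it flat on the floor of the open compartment without dropping it. Leave the flap open, the applicator lying in the cradle, and the tags, canister, bottle and carton where they are.

Things in the scene. Friction and masses are not known exactly. Their poses are not given: they have to be found in the camera images.
- compartment: open-topped aluminium box fixed to the shelf, outside 130 (x) x 160 (y) x 55 high, walls and floor 4 thick (inner space 122 x 152); origin at the centre of its underside, +x towards the flap's hinge side. The flap covers its top.
- flap (a joint): angle of the aluminium flap on the compartment: 0 shut, 1.85 leaning back on its stop. It swings up about the compartment's y at its +x rim. A weak spring helps: below about 1.1 it falls shut when let go, beyond about 1.3 it goes on to the stop by itself and stays. The flap is 132 x 164 x 4 thick, 0.17 kg.
- flap_tab (a point): grip point on the upright yellow tab near the flap's free edge, 24 mm above the flap's upper face and 105 mm from the hinge; turns with the flap. The tab is 12 thick (x) x 24 wide (y, along the hinge) x 38 tall; pinch it across its 24 mm (fingers along y) and it can pivot between the pads as the flap swings.
- flap_hinge (a point): point on the flap's hinge axis, middle of the width, 55.5 above the shelf; the axis is the compartment's y.
- cradle: blue fixed holder on a 140 (x) x 80 (y) x 6 base; origin centre of its underside. A fork plate 6 thick stands at x = -59: slot 34 wide, slot floor 40 above the shelf, arms out to y = +-30, splayed tips up to 78. A saddle at x = 42 to 58: floor 35 above the shelf, 42 wide inside, tips up to 64. Between fork and saddle both sides are free for fingers.
- cradle_seat (a point): where the applicator's origin belongs in the cradle, all axes alike (nose and sleeve towards cradle -x): 35 above the cradle's origin. Up to 8 mm off along x still fits.
- applicator: silver, 0.35 kg, loose, lying flat with the sleeve on its nose; origin at the underside of its grip, z up, +x to the tail. x = -40 to 75: bar 34 wide (y) x 34 high, dark lever strip on top at x = 20 to 70 (to 40 high); x = -48 to -40: collar 54 wide x 40 high; x = -70 to -48: neck 24 wide, 5 to 29 high; x = -115 to -70: nose 27 wide, hidden in the sleeve.
- applicator_grip (a point): good place to hold the applicator, across its 34 mm width: 8 mm to the nose side of its origin, 17 above its underside.
- sleeve: red plastic tag sleeve, 0.06 kg, loose, 70 long (x) x 42 wide (y) x 34 high, open at its +x end; origin centre of underside. Starts snapped on the nose, axes like the applicator's, origin 105 to the -x side of the applicator's. Two sprung balls hold it; a straight pull of about 10 N along its -x frees it; it is clear of the nose 46 mm on (the applicator may first slip 8 mm in the fork).
- sleeve_center (a point): centre of the sleeve, 17 above its underside.
- tag_a: green plastic calf tag lying flat, about 70 x 55 x 7; origin under its middle. Leave alone.
- tag_b: second green calf tag, same. Leave alone.
- tag_c: third green calf tag, same. Leave alone.
- canister: stainless pin canister, 60 diameter x 75 high, upright; origin under its centre. Leave alone.
- bottle: amber bottle, 56 diameter x 120 high, upright; origin under its centre. Leave alone.
- carton: cardboard carton 50 x 90 x 45 high; origin under its centre. Leave alone.

How it is judged:
On the way, in this order (a step that is already met when the one before it is completed fails the run):
1. the flap rests back on its stop (value of joint flap above 1.75 rad), for 0.2 s.
2. the applicator lies in the cradle with the sleeve still on, let go (x of applicator in the frame of cradle between -0.015 and 0.015 m and y of applicator in the frame of cradle between -0.01 and 0.01 m and z of applicator in the frame of cradle between 0.028 and 0.042 m and angle between the x axis of applicator and the x axis of cradle, either way round below 0.15 rad and angle between applicator's own z axis and vertical below 0.15 rad and distance between sleeve and applicator below 0.112 m and contact force between the fingers and applicator below 0.3 N and contact force between the fingers and sleeve below 0.3 N), for 0.2 s.
3. the sleeve is off the nose while the applicator lies in the cradle (x of applicator in the frame of cradle between -0.015 and 0.015 m and y of applicator in the frame of cradle between -0.01 and 0.01 m and z of applicator in the frame of cradle between 0.028 and 0.042 m and angle between the x axis of applicator and the x axis of cradle, either way round below 0.15 rad and angle between applicator's own z axis and vertical below 0.15 rad and distance between sleeve and applicator above 0.16 m), for 0.1 s.
At the end, for the whole second after the job is handed in: Flap open on its stop (over 1.75 rad); applicator in the cradle (within 15 mm along, 10 across, 7 in height and 0.15 rad of its proper place); sleeve off it, lying flat inside the compartment (centre 15 to 32 mm above the underside); both at rest (all of step 3 and value of joint flap above 1.75 rad and x of sleeve_center in the frame of compartment between -0.055 and 0.055 m and y of sleeve_center in the frame of compartment between -0.07 and 0.07 m and z of sleeve_center in the frame of compartment between 0.015 and 0.032 m and linear speed of each of sleeve, applicator below 0.02 m/s); the robot touches nothing.
It fails at once if a tag, the canister, the bottle or the carton pushed more than 30 mm from its place (distance of any of tag_a, tag_b, tag_c, canister, bottle, carton from where it was at the start of the episode above 0.03 m).
It fails at once if the freed sleeve falls or flies loose faster than 0.7 m/s (a drop of more than about 25 mm) (distance between sleeve and applicator above 0.16 m and contact force between the fingers and sleeve below 0.05 N and linear speed of sleeve above 0.7 m/s).
It also fails if it takes over 67 s, if anything falls off the work surface, if the arm or the gripper's body presses on something with over 40 N, if the wrist force passes 120 N, or if a joint passes its speed limit or range.

## Working session

There is one attempt and no reset: what is moved stays moved. The work goes in short steps, Python scripts to look and compute and a tool call to move; the robot and the scene stay as the last step left them, time stands still between calls to the robot, and variables do not carry over. Pictures are saved under pics/ and viewed, at most 10 in all, crops included, and the job is handed in when it is done.

Besides the shell and the picture viewer there is one more tool, called after "Emit:" as name(argument=value, ...) on one line, values as JSON. arm_command: Moves the arm, as the interface text tells. Shift numbers are shares of 0.3 m and turn numbers shares of 1.5 rad, none past 1 either way. Its arguments: {"type":"object","properties":{"deltas":{"type":"string"},"newtons":{"type":"number"}},"required":["deltas"]}

```bash
mkdir -p pics; ls; cat > h.py <<'E'
import numpy as np, cv2
from rig import bot
def snap(n,save=None):
    im=bot.get_image(n)
    if save: cv2.imwrite('pics/'+save,im['pixels'][:,:,::-1])
    return im
def world(im):
    h,w=im['z_map'].shape
    K=np.array([[im['fx'],0,im['cx']],[0,im['fy'],im['cy']],[0,0,1.]])
    v,u=np.mgrid[:h,:w].astype(float)
    p=cv2.undistortPoints(np.stack([u.ravel(),v.ravel()],1)[:,None],K,np.array([im['k1'],0,0,0,0.]))[:,0]
    z=im['z_map'].ravel()
    c=np.c_[p*z[:,None],z]
    W=(c-np.array(im['t']))@np.array(im['R'])
    W[z==0]=np.nan
    return W.reshape(h,w,3)
E
python3 - <<'E'
from h import *
for n in('top','scene'):
    im=snap(n,n+'1.png'); np.save(n+'1.npy',world(im)); print(n,np.round(-np.array(im['R']).T@im['t'],3),im['fx'],im['k1'])
s=bot.read_state();print(s)
E
```

```text
pics
top [0.392 0.011 1.206] 521.2518109657195 -0.053859158143240646
scene [ 1.608 -0.04   0.75 ] 495.01341958836304 -0.06556127149336019
{'time': 0.1, 'joint_pos': array([ 1.00840407,  0.43514475,  0.0249864 ,  1.57401141, -0.01157119,
        1.13400436, -0.07509851]), 'joint_vel': array([-1.23613119e-03, -1.79680290e-03, -2.32337554e-05, -8.35073594e-04,
       -2.70471400e-04,  9.92842306e-04,  7.05402878e-04]), 'effort': array([ 3.03527442e-03, -6.71757460e+01,  1.02839895e+00, -3.16902387e+01,
        1.58186996e-02,  7.22861791e-03,  4.91741005e-06]), 'tool_pos': array([ 0.27721964, -0.55991953,  0.4040077 ]), 'eef_rot': array([ 9.73697501e-01,  2.27843522e-01, -2.39371233e-04, -6.70329373e-04]), 'contact_force': array([ 0.18425343, -0.07981449,  0.57252577]), 'moment': array([-0.04711753, -0.0518558 , -0.02279123]), 'grasp_force': 0.0, 'finger_gap': 1.0006003939589072}
```

View pics/top1.png

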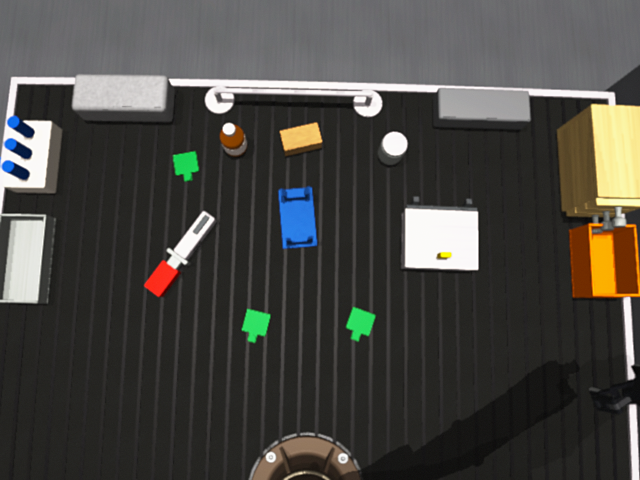

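View pics/scene1.png

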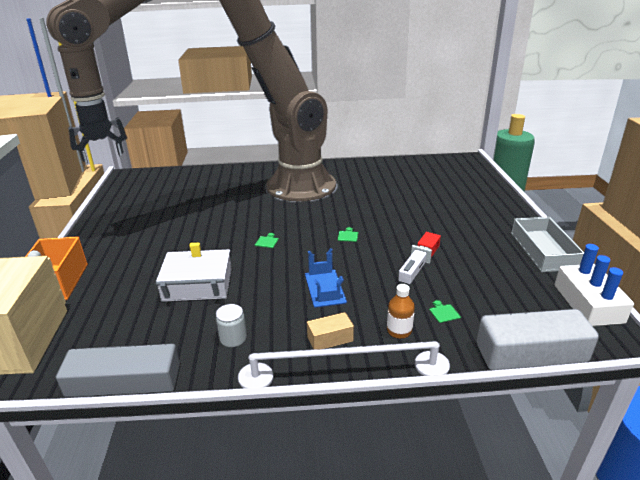

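The top view shows the flap (440,238) with the yellow tab at (445,255) and the hinge towards +x. The applicator is at (190,240) with its red sleeve at (162,278), and the cradle is at (297,217). The scene view confirms the flap is shut. Next I'll measure these.

```bash
python3 - <<'E'
from h import *
W=np.load('top1.npy'); im=cv2.imread('pics/top1.png'); hsv=cv2.cvtColor(im,cv2.COLOR_BGR2HSV)
H,S,V=hsv[...,0],hsv[...,1],hsv[...,2]
def box(name,m,roi):
    u0,u1,v0,v1=roi; k=np.zeros_like(m); k[v0:v1,u0:u1]=m[v0:v1,u0:u1]; P=W[k]; P=P[~np.isnan(P[:,0])]
    r=cv2.minAreaRect(P[:,:2].astype(np.float32)*1000); z=P[:,2]
    print(name,len(P),np.round(r[0],1),np.round(r[1],1),round(r[2],1),'z',np.round(np.percentile(z,[2,50,98]),3)); return P
z=W[...,2]
fl=box('flap',(S<60)&(z>.05)&(z<.067),(395,485,203,275))
tb=box('tab',(S>150)&(H>20)&(H<35)&(z>.068),(430,460,245,265))
box('tabtop',(S>150)&(H>20)&(H<35)&(z>.088),(430,460,245,265))
b=(S>150)&(H>100)&(H<130); R=(270,325,180,255)
box('cr base',b&(z<.012),R); box('cr all',b,R)
P=box('hi',b&(z>.066),R); print(P[:,:2].mean(0))
P=box('saddle half tips',b&(z>.045)&(W[...,0]>.5),R)
P=box('fork half tips',b&(z>.045)&(W[...,0]<.5),R)
for x in np.arange(.43,.62,.01):
    q=W[b&(abs(W[...,0]-x)<.005)&(z>.02)]; q=q[(q[:,1]>-.05)&(q[:,1]<.1)]
    if len(q): print(round(x,2),len(q),np.round([q[:,1].min(),q[:,1].max(),q[:,2].max()],3))
A=(140,225,205,300)
rd=(S>150)&((H<8)|(H>172))
box('sleeve',rd&(z>.028),A)
ap=box('bar',(S<60)&(z>.028)&(z<.037)&(V>120),A)
box('app all',(z>.025),A)
box('lever',(S<80)&(V<110)&(z>.036),A)
E
```

```text
flap 4422 [ 570.9 -292.1] [165.4 150.6] 89.6 z [0.055 0.06  0.065]
tab 68 [ 522.4 -289.2] [11.4 24. ] 2.5 z [0.079 0.097 0.101]
tabtop 64 [ 522.4 -289.4] [11.4 23.6] 0.4 z [0.091 0.098 0.101]
cr base 1675 [615.2  32.6] [145.2  83. ] 6.1 z [-0.001  0.006  0.011]
cr all 2104 [615.2  32.6] [145.2  83. ] 6.1 z [-0.001  0.007  0.066]
hi 44 [609.8  30.6] [118.2  64.9] 6.3 z [0.066 0.074 0.08 ]
[0.56398527 0.02775215]
saddle half tips 156 [610.8  32.1] [120.9  68.1] 6.2 z [0.048 0.062 0.078]Traceback (most recent call last):
  File "<stdin>", line 16, in <module>
  File "<stdin>", line 7, in box
    return _quantile_unchecked(
        a, q, axis, out, overwrite_input, method, keepdims, weights)
    return _ureduce(a,
                    func=_quantile_ureduce_func,
    ...<5 lines>...
                    overwrite_input=overwrite_input,
                    method=method)
    r = func(a, **kwargs)
    result = _quantile(arr,
                       quantiles=q,
    ...<2 lines>...
                       out=out,
                       weights=wgt)
    slices_having_nans = np.isnan(arr[-1, ...])
                                  ~~~^^^^^^^^^
IndexError: index -1 is out of bounds for axis 0 with size 0
```

```bash
python3 - <<'E'
import cv2,numpy as np
im=cv2.imread('pics/top1.png')
a=cv2.resize(im[180:260,265:330],None,fx=6,fy=6,interpolation=cv2.INTER_CUBIC)
b=cv2.resize(im[205:305,140:225],None,fx=4.8,fy=4.8,interpolation=cv2.INTER_CUBIC)
cv2.imwrite('pics/crop.png',np.hstack([a,b]))
E
```

```text
(no output)
```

View pics/crop.png

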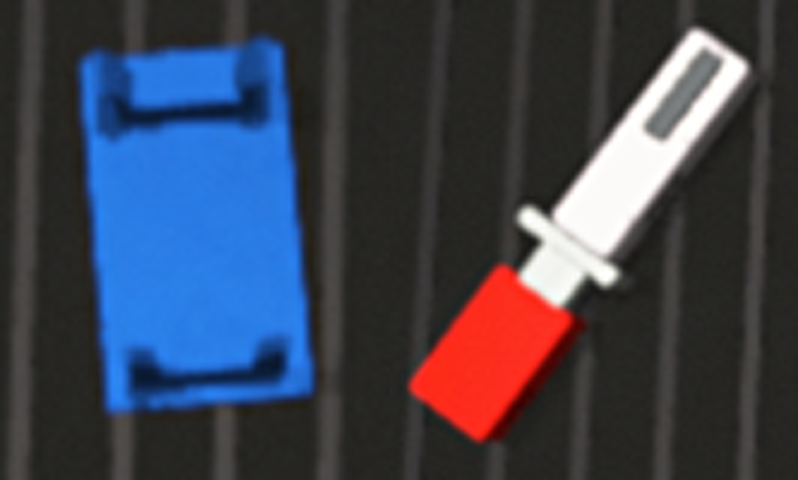

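The crop shows the cradle's fork at the lower (low x) end and its saddle at the upper end. The applicator's nose points lower-left, towards the robot and +y.

```bash
python3 - <<'E'
from h import *
W=np.load('top1.npy'); im=cv2.imread('pics/top1.png'); hsv=cv2.cvtColor(im,cv2.COLOR_BGR2HSV)
H,S,V=hsv[...,0],hsv[...,1],hsv[...,2]; z=W[...,2]
def box(name,m,roi):
    u0,u1,v0,v1=roi; k=np.zeros_like(m); k[v0:v1,u0:u1]=m[v0:v1,u0:u1]; P=W[k]; P=P[~np.isnan(P[:,0])]
    if len(P)<5: print(name,'few'); return P
    r=cv2.minAreaRect(P[:,:2].astype(np.float32)*1000)
    print(name,len(P),np.round(r[0],1),np.round(r[1],1),round(r[2],1),'med',np.round(np.median(P,0)*1000,1),'z',np.round(np.percentile(P[:,2],[2,50,98]),3)); return P
box('flap',(S<60)&(z>.05)&(z<.067)&(V>150),(395,485,209,275))
A=(140,225,205,300)
rd=(S>150)&((H<8)|(H>172))
s=box('sleeve',rd&(z>.030),A)
a=box('bar',(S<60)&(z>.030)&(z<.037)&(V>150),A)
al=box('app all',(z>.028),A)
d=np.linalg.svd(al[:,:2]-al[:,:2].mean(0),full_matrices=False)[2][0]; print('axis',np.degrees(np.arctan2(*d[::-1])))
b=(S>150)&(H>100)&(H<130); R=(270,325,180,255)
box('hi',b&(z>.066),R)
box('sad',b&(z>.045)&(W[...,0]>.63),R); box('fork',b&(z>.045)&(W[...,0]<.6),R)
fk=b&(z>.045)&(W[...,0]<.6);sd=b&(z>.045)&(W[...,0]>.63)
for m in(fk,sd):
  q=W[m]; q=q[(q[:,1]>-.05)&(q[:,1]<.1)]
  for sgn in(-1,1):
    t=q[(q[:,1]-.03)*sgn>0]; print(len(t),np.round(t.mean(0)*1000,1))
g=(S>120)&(H>45)&(H<75)
for n,r in(('ta',(165,205,145,185)),('tb',(235,275,305,350)),('tc',(340,380,300,345))): box(n,g,r)
E
```

```text
flap 4148 [ 562.7 -292.2] [164.8 134. ] 89.0 med [ 563.1 -290.3   59.7] z [0.055 0.06  0.064]
sleeve 569 [462.6 334.7] [44.1 69.5] 55.2 med [462.6 334.5  34.4] z [0.03  0.034 0.039]
bar 556 [551.8 275.2] [ 44.3 143. ] 59.5 med [552.  274.1  33.5] z [0.03  0.033 0.037]
app all 1494 [521.4 293.1] [ 52.1 213.6] 55.2 med [517.2 297.6  34.4] z [0.029 0.034 0.043]
axis 145.32018323069747
hi 44 [609.8  30.6] [118.2  64.9] 6.3 med [554.2  43.6  74.4] z [0.066 0.074 0.08 ]
sad 95 [662.5  37.8] [17.2 68.1] 5.9 med [661.3  58.1  59.2] z [0.048 0.059 0.066]
fork 61 [554.1  25.9] [ 6.7 61.8] 6.2 med [553.4  43.6  69.5] z [0.049 0.07  0.079]
30 [555.6   2.9  67.7]
31 [550.8  50.   68.6]
47 [664.6  10.4  58.6]
48 [658.8  65.2  58.1]
ta 605 [732.  301.4] [75.  59.5] 11.1 med [736.2 300.3   3.9] z [-0.002  0.004  0.01 ]
tb 687 [360.1 123. ] [59. 73.] 77.2 med [365.6 122.3   4.2] z [-0.002  0.004  0.01 ]
tc 680 [ 368.2 -114.6] [58.9 73.5] 69.2 med [ 373.9 -114.4    4.3] z [-0.002  0.004  0.01 ]
```

```bash
cat > m.py <<'E'
import sys,numpy as np
from rig import bot
from scipy.spatial.transform import Rotation as R
# usage: m.py x y z yawdeg [x y z yaw ...] grasp-point targets; prints shares from present pose
s=bot.read_state(); r=R.from_quat(s['eef_rot']).as_matrix()
yaw=np.degrees(np.arctan2(r[1,0],r[0,0])); g=np.array(s['tool_pos'])+.155*r[:,2]
print('t',round(s['time'],2),'grasp',np.round(g,4),'yaw',round(yaw,2),'F',np.round(s['contact_force'],1),'gap',round(s['finger_gap'],3),'gf',round(s['grasp_force'],1),'j',np.round(s['joint_pos'],2))
a=np.array(sys.argv[1:],float).reshape(-1,4)
for x,y,z,w in a:
    d=r.T@(np.array([x,y,z])-g)/.3; t=-((w-yaw+180)%360-180)*np.pi/180/1.5
    print(np.round(d,4),round(t,4))
E
python3 m.py .5224 -.2895 .15 0 .5224 -.2895 .0855 0
```

```text
t 0.1 grasp [ 0.2771 -0.5597  0.249 ] yaw 26.34 F [ 0.2 -0.1  0.6] gap 1.001 gf 0.0 j [ 1.01  0.44  0.02  1.57 -0.01  1.13 -0.08]
[ 1.1325 -0.444   0.3305] 0.3065
[ 1.1325 -0.4437  0.5455] 0.3065
```

Emit:
arm_command(deltas="1 0.15 -0.06 0.05 0.1; 1 0.3 -0.12 0.1 0.2; 1 0.45 -0.18 0.15 0.3065; 1 0.6 -0.24 0.2 0.3065; 1 0.75 -0.3 0.25 0.3065; 1 0.9 -0.38 0.3 0.3065; 1 1 -0.444 0.33 0.3065; 1 1 -0.444 0.33 0.3065")

```text
time: 0.9
tool_pos: [0.4905, -0.3006, 0.3037]
eef_rot: [1.0, 0.005, -0.001, -0.003]
contact_force: [0.7, 0.7, 0.2]
finger_gap: 1.003
grasp_force: 0.0
```

```bash
python3 m.py .5224 -.2895 .0855 0
```

```text
t 0.9 grasp [ 0.4904 -0.2998  0.1487] yaw 0.57 F [0.7 0.7 0.2] gap 1.003 gf 0.0 j [ 0.43  0.46  0.03  1.82 -0.02  0.87 -1.08]
[ 0.1073 -0.0322  0.2108] 0.0066
```

Emit:
arm_command(deltas="1 0.06 -0.02 0.05 0.0066; 1 0.112 -0.04 0.1 0.0066; 1 0.112 -0.04 0.14 0.0066; 1 0.112 -0.04 0.14 0.0066; 1 0.112 -0.04 0.14 0.0066; 1 0.112 -0.04 0.14 0.0066; 1 0.112 -0.04 0.14 0.0066; 1 0.112 -0.04 0.14 0.0066")

```text
time: 1.7
tool_pos: [0.5205, -0.296, 0.2643]
eef_rot: [1.0, -0.005, 0.0, 0.0]
contact_force: [-0.6, 0.7, 0.3]
finger_gap: 0.998
grasp_force: 0.0
```

```bash
python3 m.py .5224 -.2895 .0855 0
```

```text
t 1.7 grasp [ 0.5206 -0.2961  0.1093] yaw -0.6 F [-0.6  0.7  0.3] gap 0.998 gf 0.0 j [ 0.4   0.54  0.04  1.79 -0.03  0.81 -1.13]
[ 0.0056 -0.0221  0.0795] -0.007
```

Emit:
arm_command(deltas="1 0.006 -0.022 0.03 -0.007; 1 0.006 -0.022 0.06 -0.007; 1 0.006 -0.022 0.08 -0.007; 1 0.006 -0.022 0.08 -0.007; 0 0.006 -0.022 0.08 -0.007; 0 0.006 -0.022 0.08 -0.007; 0 0.006 -0.022 0.08 -0.007; 0 0.006 -0.022 0.08 -0.007", newtons=30)

```text
time: 2.5
tool_pos: [0.5226, -0.2892, 0.24]
eef_rot: [1.0, 0.0, 0.0, 0.0]
contact_force: [0.5, 0.4, -0.2]
finger_gap: 0.332
grasp_force: 0.0
```

```bash
python3 m.py .5224 -.2895 .0855 0; python3 - <<'E'
import numpy as np
hx,hz=.6275,.0555
r=np.hypot(.105,.030);a0=np.arctan2(.03,.105)
for th in np.r_[np.arange(0.1,1.75,.1)]:
    print(round(th,2),np.round((hx-r*np.cos(a0+th)-.5225)/.3,3),np.round(-(hz+r*np.sin(a0+th)-.0855)/.3,3))
E
```

```text
t 2.5 grasp [ 0.5227 -0.2892  0.085 ] yaw 0.02 F [ 0.5  0.4 -0.2] gap 0.332 gf 0.0 j [ 0.39  0.57  0.03  1.81 -0.03  0.76 -1.13]
[-0.0009  0.0009 -0.0018] 0.0003
0.1 0.012 -0.034
0.2 0.027 -0.068
0.3 0.045 -0.099
0.4 0.067 -0.128
0.5 0.091 -0.156
0.6 0.118 -0.18
0.7 0.147 -0.202
0.8 0.178 -0.221
0.9 0.211 -0.236
1.0 0.245 -0.249
1.1 0.28 -0.257
1.2 0.316 -0.262
1.3 0.353 -0.264
1.4 0.389 -0.262
1.5 0.425 -0.256
1.6 0.46 -0.247
1.7 0.494 -0.234
```

Emit:
arm_command(deltas="0 0 0 0 0; 0 0 0 0 0; 0 0 0 0 0; 0 0 0 0 0; 0 0.006 0 -0.017 0; 0 0.012 0 -0.034 0; 0 0.019 0 -0.051 0; 0 0.027 0 -0.068 0", newtons=30)

```text
time: 3.3
tool_pos: [0.5304, -0.2901, 0.26]
eef_rot: [1.0, -0.0, -0.0, 0.001]
contact_force: [1.9, -7.1, -4.6]
finger_gap: 0.273
grasp_force: 33.3
```

```bash
python3 m.py
```

```text
t 3.3 grasp [ 0.5303 -0.2903  0.105 ] yaw -0.04 F [ 1.9 -7.1 -4.6] gap 0.273 gf 33.3 j [ 0.39  0.55  0.04  1.78 -0.02  0.81 -1.14]
```

Emit:
arm_command(deltas="0 0.018 0 -0.031 0; 0 0.04 0 -0.06 0; 0 0.064 0 -0.088 0; 0 0.091 0 -0.112 0; 0 0.12 0 -0.134 0; 0 0.151 0 -0.153 0; 0 0.184 0 -0.168 0; 0 0.218 0 -0.181 0")

```text
time: 4.1
tool_pos: [0.595, -0.291, 0.3144]
eef_rot: [1.0, -0.001, -0.001, 0.001]
contact_force: [-2.6, -8.5, -2.0]
finger_gap: 0.275
grasp_force: 31.4
```

Emit:
arm_command(deltas="0 0.035 0 -0.008 0; 0 0.071 0 -0.013 0; 0 0.108 0 -0.015 0; 0 0.144 0 -0.013 0; 0 0.18 0 -0.007 0; 0 0.198 0 -0.003 0; 0 0.198 0 -0.003 0; 0 0.198 0 -0.003 0")

```text
time: 4.9
tool_pos: [0.6551, -0.2918, 0.3161]
eef_rot: [1.0, -0.001, 0.0, 0.002]
contact_force: [0.5, -9.1, 4.0]
finger_gap: 0.276
grasp_force: 30.9
```

```bash
python3 m.py; python3 -c "
from h import *
snap('scene','scene2.png')"
```

```text
t 4.9 grasp [ 0.6553 -0.2924  0.1611] yaw -0.1 F [ 0.5 -9.1  4. ] gap 0.276 gf 30.9 j [ 0.31  0.65  0.05  1.42 -0.03  1.06 -1.2 ]
```

View pics/scene2.png

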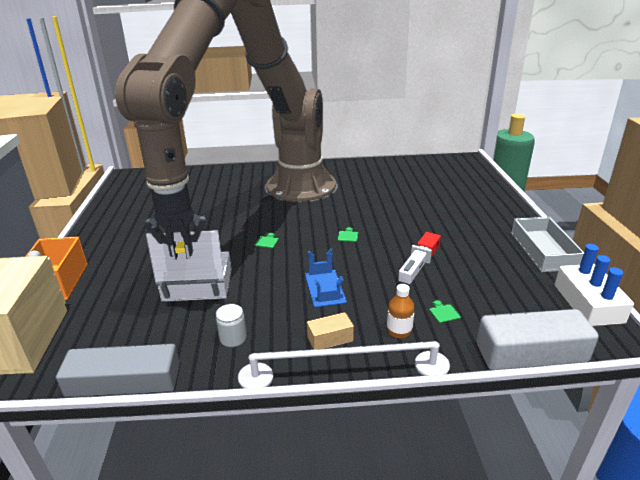

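The flap stands nearly upright, at about 1.5 rad, with the tab held at (180,247). I'll release it and rise.

Emit:
arm_command(deltas="1 0 0 0 0; 1 0 0 0 0; 1 0 0 0 0; 1 0 0 0 0; 1 0 0 -0.12 0; 1 0 0 -0.28 0; 1 0 0 -0.44 0; 1 0 0 -0.55 0")

```text
time: 5.75
tool_pos: [0.6555, -0.2886, 0.4843]
eef_rot: [1.0, 0.001, 0.002, 0.0]
contact_force: [0.5, -0.2, 1.2]
finger_gap: 0.999
grasp_force: 0.0
```

```bash
python3 m.py .5486 .2748 .2 -34.7 .542 .2793 .2 145.3
```

```text
t 5.75 grasp [ 0.656  -0.2888  0.3293] yaw 0.06 F [ 0.5 -0.2  1.2] gap 0.999 gf 0.0 j [ 0.3   0.55  0.07  1.19 -0.04  1.4  -1.2 ]
[-0.3574 -1.8794  0.4279] 0.4045
[-0.3794 -1.8945  0.4278] -1.6899
```

Emit:
arm_command(deltas="1 -0.03 -0.12 0.03 -0.1; 1 -0.06 -0.25 0.06 -0.2; 1 -0.09 -0.4 0.1 -0.3; 1 -0.12 -0.55 0.14 -0.4; 1 -0.15 -0.7 0.18 -0.5; 1 -0.18 -0.86 0.22 -0.6; 1 -0.2 -1 0.25 -0.7; 1 -0.2 -1 0.25 -0.8")

```text
time: 6.55
tool_pos: [0.5935, 0.0191, 0.4045]
eef_rot: [0.82, 0.572, 0.0, -0.002]
contact_force: [0.1, -0.1, -0.1]
finger_gap: 1.001
grasp_force: 0.0
```

```bash
python3 m.py .542 .2793 .15 145.3; python3 -c "
from h import *
snap('scene','scene3.png')"
```

```text
t 6.55 grasp [0.5932 0.0197 0.2495] yaw 69.75 F [ 0.1 -0.1 -0.1] gap 1.001 gf 0.0 j [ 0.09  0.41 -0.29  1.63  0.12  1.12 -0.59]
[ 0.7517 -0.4583  0.3355] -0.8791
```

View pics/scene3.png

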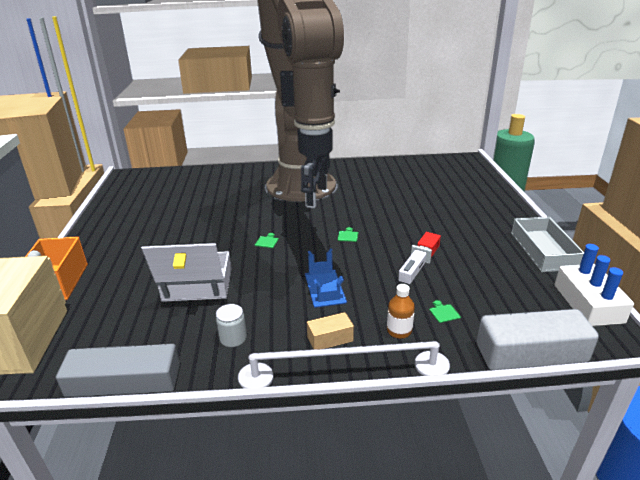

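The flap leans back on its stop at (180,262). Next is the applicator.

Emit:
arm_command(deltas="1 0.1 -0.06 0.04 -0.1; 1 0.2 -0.12 0.08 -0.2; 1 0.3 -0.18 0.13 -0.3; 1 0.4 -0.24 0.18 -0.4; 1 0.5 -0.3 0.22 -0.5; 1 0.6 -0.36 0.27 -0.6; 1 0.7 -0.42 0.31 -0.7; 1 0.76 -0.46 0.33 -0.8")

```text
time: 7.4
tool_pos: [0.5485, 0.2754, 0.3054]
eef_rot: [0.36, 0.933, -0.0, -0.001]
contact_force: [0.0, -0.5, -0.0]
finger_gap: 0.996
grasp_force: 0.0
```

Emit:
arm_command(deltas="1 0 0 0 -0.08; 1 0 0 0 -0.08; 1 0 0 0 -0.08; 1 0 0 0 -0.08; 1 0 0 0 -0.08; 1 0 0 0 -0.08; 1 0 0 0 -0.08; 1 0 0 0 -0.08")

```text
time: 8.2
tool_pos: [0.5491, 0.2734, 0.3064]
eef_rot: [0.306, 0.952, 0.0, 0.0]
contact_force: [-0.2, 0.4, 1.3]
finger_gap: 0.995
grasp_force: 0.0
```

```bash
python3 m.py .542 .2793 .1 145.3  .542 .2793 .022 145.3; python3 -c "
from h import *
snap('wrist','w1.png')"
```

```text
t 8.2 grasp [0.5492 0.2734 0.1514] yaw 144.39 F [-0.2  0.4  1.3] gap 0.995 gf 0.0 j [-0.15  0.59 -0.6   1.68  0.38  1.    0.07]
[0.0308 0.002  0.1712] -0.0106
[0.0309 0.002  0.4312] -0.0106
```

View pics/w1.png

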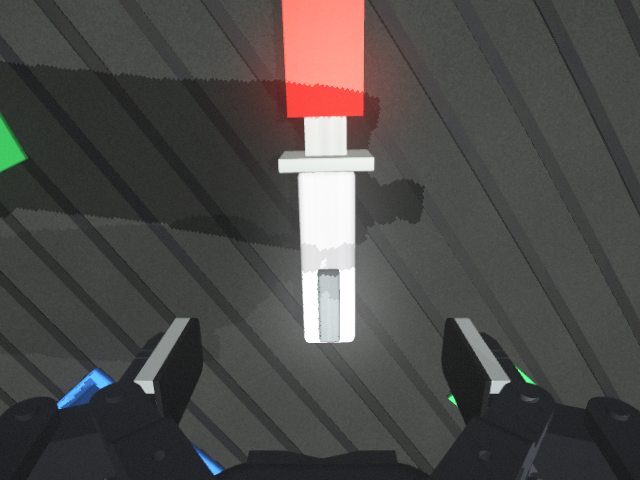

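The wrist view shows the applicator axis vertical at column ~327, centred between the fingers. Descending.

Emit:
arm_command(deltas="1 0.031 0.002 0.12 -0.0106; 1 0.031 0.002 0.24 -0.0106; 1 0.031 0.002 0.34 -0.0106; 1 0.031 0.002 0.4 -0.0106; 1 0.031 0.002 0.431 -0.0106; 1 0.031 0.002 0.431 -0.0106; 0 0.031 0.002 0.431 -0.0106; 0 0.031 0.002 0.431 -0.0106", newtons=60)

```text
time: 9.05
tool_pos: [0.5424, 0.2798, 0.1783]
eef_rot: [0.298, 0.955, 0.001, 0.001]
contact_force: [0.3, 1.1, 0.3]
finger_gap: 0.69
grasp_force: 0.0
```

Emit:
arm_command(deltas="0 0 0 0 0; 0 0 0 0 0; 0 0 0 0 0; 0 0 0 0 0; 0 0 0 0 0; 0 0 0 0 0; 0 0 0 0 0; 0 0 0 0 0")

```text
time: 9.85
tool_pos: [0.5425, 0.2799, 0.1783]
eef_rot: [0.298, 0.955, 0.001, 0.001]
contact_force: [0.3, 0.3, 6.7]
finger_gap: 0.384
grasp_force: 61.2
```

```bash
python3 m.py .542 .2793 .15 145.3 .6045 .0317 .15 186 
```

```text
t 9.85 grasp [0.5428 0.2801 0.0233] yaw 145.33 F [0.3 0.3 6.7] gap 0.384 gf 61.2 j [-0.22  0.74 -0.52  1.78  0.51  0.76 -0.03]
[ 3.000e-04 -2.700e-03 -4.223e-01] 0.0003
[-0.6405 -0.5629 -0.4229] -0.4733
```

Emit:
arm_command(deltas="0 0 0 -0.1 0; 0 0 0 -0.2 0; 0 -0.1 -0.09 -0.32 -0.07; 0 -0.2 -0.18 -0.4 -0.14; 0 -0.3 -0.27 -0.423 -0.21; 0 -0.4 -0.36 -0.423 -0.28; 0 -0.5 -0.45 -0.423 -0.35; 0 -0.58 -0.51 -0.423 -0.42")

```text
time: 10.65
tool_pos: [0.5979, 0.0508, 0.3034]
eef_rot: [-0.013, 1.0, -0.001, -0.001]
contact_force: [0.7, 0.4, -5.8]
finger_gap: 0.387
grasp_force: 61.7
```

Emit:
arm_command(deltas="0 -0.05 -0.04 0 -0.0533; 0 -0.05 -0.04 0 -0.0533; 0 -0.05 -0.04 0 -0.0533; 0 -0.05 -0.04 0 -0.0533; 0 -0.05 -0.04 0 -0.0533; 0 -0.05 -0.04 0 -0.0533; 0 -0.05 -0.04 0 -0.0533; 0 -0.05 -0.04 0 -0.0533")

```text
time: 11.45
tool_pos: [0.6132, 0.0432, 0.304]
eef_rot: [-0.053, 0.999, -0.0, 0.0]
contact_force: [0.2, -0.5, -5.7]
finger_gap: 0.391
grasp_force: 61.9
```

```bash
python3 m.py .6045 .0317 .15 186; python3 - <<'E'
from h import *
im=snap('top','top2.png'); W=world(im); np.save('top2.npy',W)
hsv=cv2.cvtColor(im['pixels'],cv2.COLOR_RGB2HSV);H,S,V=[hsv[...,i] for i in range(3)];z=W[...,2]
P=W[(S>150)&((H<8)|(H>172))&(z>.1)&(z<.2)]
print(len(P),cv2.minAreaRect(P[:,:2].astype(np.float32)*1000),np.median(P,0))
c=cv2.resize(im['pixels'][170:290,240:360,::-1],None,fx=5,fy=5); cv2.imwrite('pics/c2.png',c)
E
```

```text
t 11.45 grasp [0.6132 0.0432 0.149 ] yaw -173.97 F [ 0.2 -0.5 -5.7] gap 0.391 gf 61.9 j [ 0.35  0.64 -0.78  1.67  0.51  1.04  1.08]
[ 0.0329 -0.035  -0.0034] 0.0003
736 ((514.9855346679688, 30.557016372680664), (70.55205535888672, 42.79362487792969), 6.119546413421631) [0.51249432 0.03048228 0.15855617]
```

View pics/c2.png

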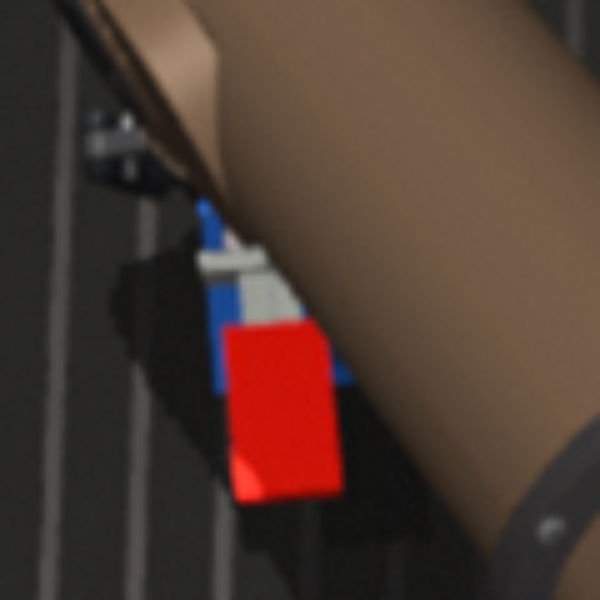

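The sleeve is on and aligned at 6.1°, and is seen in the crop at (285,410). I'll move it about -8 mm in x and -10 mm in y, then lower.

```bash
python3 m.py .6052 .0332 .105 186 .6052 .0332 .0575 186
```

```text
t 11.5 grasp [0.6132 0.0431 0.1489] yaw -173.98 F [-0.4 -0.2 -5.1] gap 0.387 gf 61.9 j [ 0.35  0.64 -0.78  1.67  0.51  1.04  1.08]
[ 0.03   -0.03    0.1464] 0.0002
[ 0.03   -0.0299  0.3048] 0.0002
```

Emit:
arm_command(deltas="0 0.015 -0.015 0 0; 0 0.03 -0.03 0.05 0; 0 0.03 -0.03 0.1 0; 0 0.03 -0.03 0.1 0; 0 0.03 -0.03 0.1 0; 0 0.03 -0.03 0.1 0; 0 0.03 -0.03 0.1 0; 0 0.03 -0.03 0.1 0")

```text
time: 12.3
tool_pos: [0.6055, 0.0333, 0.2744]
eef_rot: [-0.052, 0.999, 0.0, 0.0]
contact_force: [-0.2, -0.6, -4.5]
finger_gap: 0.392
grasp_force: 61.7
```

```bash
python3 m.py .6052 .0332 .0575 186; python3 - <<'E'
from h import *
im=snap('top'); W=world(im)
hsv=cv2.cvtColor(im['pixels'],cv2.COLOR_RGB2HSV);H,S,V=[hsv[...,i] for i in range(3)];z=W[...,2]
P=W[(S>150)&((H<8)|(H>172))&(z>.08)&(z<.2)]
print(len(P),cv2.minAreaRect(P[:,:2].astype(np.float32)*1000),np.median(P,0))
im=snap('wrist'); W=world(im); np.save('w2.npy',W)
c=im['pixels'][:,:,::-1]; cv2.imwrite('pics/w2.png',c)
E
```

```text
t 12.3 grasp [0.6056 0.0333 0.1194] yaw -173.98 F [-0.2 -0.6 -4.5] gap 0.392 gf 61.7 j [ 0.36  0.66 -0.76  1.72  0.54  0.98  1.07]
[ 1.500e-03 -2.000e-04  2.064e-01] 0.0002
708 ((507.5633850097656, 20.93891143798828), (71.62042236328125, 42.89059829711914), 7.131333827972412) [0.50516135 0.0206402  0.12885265]
```

View pics/w2.png

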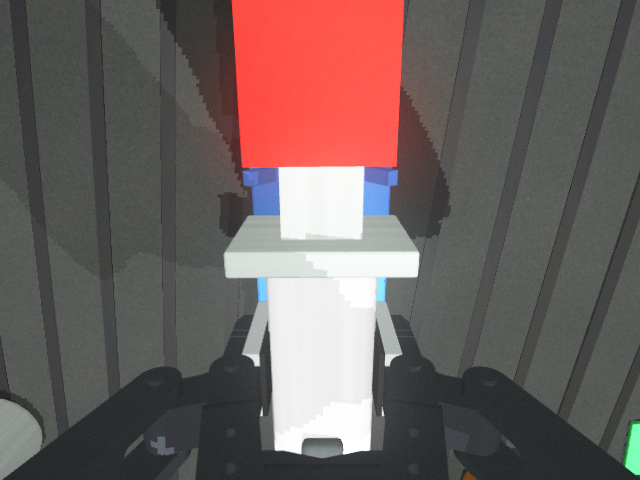

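The fork tips are at columns 243 and 397 and the neck is centred at ~321, so it is aligned. Lowering.

Emit:
arm_command(deltas="0 0 0 0.04 0; 0 0 0 0.08 0; 0 0 0 0.11 0; 0 0 0 0.14 0; 0 0 0 0.165 0; 0 0 0 0.185 0; 0 0 0 0.2 0; 0 0 0 0.205 0")

```text
time: 13.2
tool_pos: [0.6052, 0.0332, 0.2132]
eef_rot: [-0.052, 0.999, -0.0, -0.0]
contact_force: [-7.9, -3.0, 20.5]
finger_gap: 0.39
grasp_force: 64.9
```

```bash
python3 m.py .6052 .0332 .0575 186
```

```text
t 13.2 grasp [0.6052 0.0331 0.0582] yaw -174.0 F [-7.9 -3.  20.5] gap 0.39 gf 64.9 j [ 0.33  0.73 -0.71  1.76  0.61  0.88  1.01]
[-0.      0.0004  0.0024] 0.0001
```

Emit:
arm_command(deltas="0 0 0 -0.003 0; 0 0 0 -0.003 0; 1 0 0 -0.003 0; 1 0 0 -0.003 0; 1 0 0 -0.003 0; 1 0 0 -0.003 0; 1 0 0 -0.003 0; 1 0 0 -0.003 0")

```text
time: 14.0
tool_pos: [0.6053, 0.033, 0.2133]
eef_rot: [-0.052, 0.999, -0.0, 0.0]
contact_force: [-0.4, 0.8, -0.5]
finger_gap: 1.0
grasp_force: 0.0
```

Emit:
arm_command(deltas="1 0 0 -0.05 0; 1 0 0 -0.12 0; 1 0 0 -0.22 0; 1 0 0 -0.33 0; 1 -0.1 0 -0.4 0; 1 -0.25 0 -0.42 0; 1 -0.3 0 -0.42 0; 1 -0.3 0 -0.42 0")

```text
time: 14.8
tool_pos: [0.6962, 0.0428, 0.3403]
eef_rot: [-0.052, 0.999, 0.001, 0.001]
contact_force: [0.1, 0.1, -0.4]
finger_gap: 1.002
grasp_force: 0.0
```

```bash
python3 m.py; python3 - <<'E'
from h import *
im=snap('wrist','w3.png'); W=world(im)
im=snap('top','top3.png'); W=world(im)
hsv=cv2.cvtColor(im['pixels'],cv2.COLOR_RGB2HSV);H,S,V=[hsv[...,i] for i in range(3)];z=W[...,2]
P=W[(S>150)&((H<8)|(H>172))&(z>.06)&(z<.2)]
print(len(P),cv2.minAreaRect(P[:,:2].astype(np.float32)*1000),np.median(P,0))
E
```

```text
t 14.8 grasp [0.6965 0.043  0.1853] yaw -174.02 F [ 0.1  0.1 -0.4] gap 1.002 gf 0.0 j [ 0.29  0.72 -0.76  1.4   0.51  1.21  1.16]
613 ((507.2496032714844, 20.329421997070312), (70.27769470214844, 42.48347091674805), 5.661102294921875) [0.50661373 0.02037923 0.06799802]
```

View pics/top3.png

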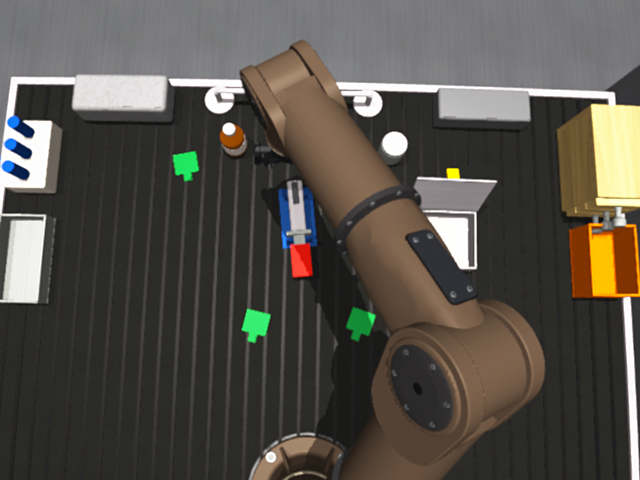

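The applicator lies seated in the cradle (298,225) with the red sleeve (301,260) in front of the fork. The flap is open at (455,195). Now the sleeve.

```bash
python3 m.py .505 .0207 .14 186 .505 .0207 .0575 186
```

```text
t 14.9 grasp [0.6941 0.0428 0.1847] yaw -173.96 F [-0.4  0.2  1. ] gap 1.0 gf 0.0 j [ 0.3   0.72 -0.76  1.41  0.51  1.21  1.16]
[ 0.6347 -0.0072  0.1492] 0.0004
[ 0.6346 -0.0073  0.4242] 0.0004
```

Emit:
arm_command(deltas="1 0.12 0 0 0; 1 0.25 0 0.02 0; 1 0.4 -0.004 0.05 0; 1 0.53 -0.007 0.1 0; 1 0.635 -0.007 0.15 0; 1 0.635 -0.007 0.2 0; 1 0.635 -0.007 0.25 0; 1 0.635 -0.007 0.25 0")

```text
time: 15.7
tool_pos: [0.5053, 0.0201, 0.2629]
eef_rot: [-0.052, 0.999, -0.0, -0.001]
contact_force: [-0.1, 0.3, 0.3]
finger_gap: 1.005
grasp_force: 0.0
```

```bash
python3 m.py .505 .0207 .0575 186
```

```text
t 15.7 grasp [0.505  0.0201 0.1079] yaw -174.0 F [-0.1  0.3  0.3] gap 1.005 gf 0.0 j [ 0.44  0.55 -0.8   1.97  0.53  0.84  1.03]
[-0.0005  0.0021  0.1681] -0.0
```

Emit:
arm_command(deltas="1 0 0 0.06 0; 1 0 0.001 0.12 0; 1 0 0.001 0.168 0; 1 0 0.001 0.168 0; 0 0 0.001 0.168 0; 0 0 0.001 0.168 0; 0 0 0.001 0.168 0; 0 0 0.001 0.168 0", newtons=50)

```text
time: 16.5
tool_pos: [0.5059, 0.0209, 0.2147]
eef_rot: [-0.052, 0.999, -0.0, 0.001]
contact_force: [0.2, 0.1, 4.9]
finger_gap: 0.482
grasp_force: 53.7
```

Emit:
arm_command(deltas="0 0 0 0 0; 0 0 0 0 0; 0 0 0 0 0; 0 0 0 0 0; 0 0 0 0 0; 0 0 0 0 0; 0 0.01 0 0 0; 0 0.02 0 0 0")

```text
time: 17.3
tool_pos: [0.5004, 0.0203, 0.2147]
eef_rot: [-0.052, 0.999, 0.0, 0.002]
contact_force: [4.2, 0.2, 1.9]
finger_gap: 0.481
grasp_force: 53.2
```

```bash
python3 m.py
```

```text
t 17.3 grasp [0.5009 0.0204 0.0597] yaw -174.0 F [4.2 0.2 1.9] gap 0.481 gf 53.2 j [ 0.39  0.61 -0.74  2.02  0.61  0.74  0.95]
```

Emit:
arm_command(deltas="0 0.015 0 0 0; 0 0.03 0 0 0; 0 0.045 0 0 0; 0 0.065 0 0 0; 0 0.09 0 0 0; 0 0.12 0 0 0; 0 0.15 0 0 0; 0 0.18 0 0 0")

```text
time: 18.1
tool_pos: [0.4444, 0.0141, 0.2137]
eef_rot: [-0.052, 0.999, -0.0, -0.001]
contact_force: [-0.1, -1.1, -0.5]
finger_gap: 0.48
grasp_force: 53.0
```

Emit:
arm_command(deltas="0 0.025 0 0 0; 0 0.05 0 0 0; 0 0.07 0 0 0; 0 0.07 0 -0.03 0; 0 0.07 0 -0.1 0; 0 0.07 0 -0.17 0; 0 0.07 0 -0.2 0; 0 0.07 0 -0.2 0")

```text
time: 18.9
tool_pos: [0.4256, 0.0123, 0.2751]
eef_rot: [-0.052, 0.999, -0.0, 0.001]
contact_force: [0.3, 0.2, -2.0]
finger_gap: 0.485
grasp_force: 52.9
```

```bash
python3 m.py .43 -.05 .16 180 .55 -.292 .16 180; python3 - <<'E'
from h import *
im=snap('scene'); 
im2=snap('top'); W=world(im2)
hsv=cv2.cvtColor(im2['pixels'],cv2.COLOR_RGB2HSV);H,S,V=[hsv[...,i] for i in range(3)];z=W[...,2]
P=W[(S>150)&((H<8)|(H>172))&(z>.06)&(z<.3)]
print(len(P),cv2.minAreaRect(P[:,:2].astype(np.float32)*1000),np.median(P,0))
a=cv2.resize(im['pixels'][200:330,140:360],(440,260)); b=im2['pixels'][170:300,250:490]
cv2.imwrite('pics/c4.png',np.vstack([cv2.resize(im['pixels'][190:320,140:380],(500,270)),cv2.resize(b,(500,270))])[:,:,::-1])
E
```

```text
t 18.9 grasp [0.426  0.0123 0.1201] yaw -174.03 F [ 0.3  0.2 -2. ] gap 0.485 gf 52.9 j [ 0.53  0.43 -0.86  2.14  0.47  0.77  1.04]
[ 0.0079 -0.2078 -0.1331] 0.0695
[-0.3061 -1.0517 -0.1319] 0.0695
0 ((0.0, 0.0), (0.0, 0.0), 0.0) [nan nan nan]
  return _methods._mean(a, axis=axis, dtype=dtype,
  ret = um.true_divide(
```

View pics/c4.png

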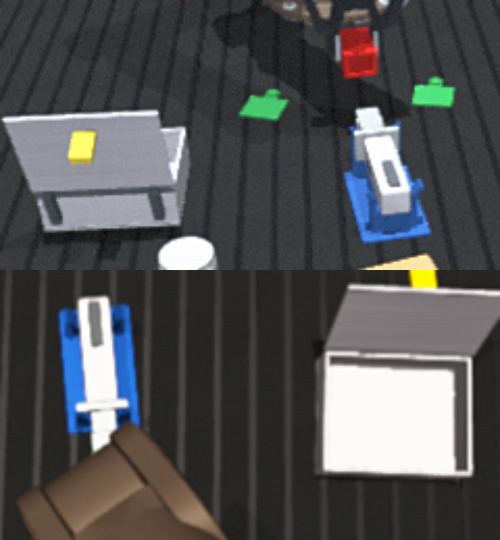

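The sleeve is off and held in the gripper (358,50), the applicator lies in the cradle and the compartment is open. I've used all the picture views, so I'll use numbers only from here.

Emit:
arm_command(deltas="0 -0.02 -0.1 -0.06 0.03; 0 -0.05 -0.22 -0.12 0.0695; 0 -0.09 -0.36 -0.132 0.0695; 0 -0.13 -0.5 -0.132 0.0695; 0 -0.18 -0.64 -0.132 0.0695; 0 -0.22 -0.78 -0.132 0.0695; 0 -0.27 -0.9 -0.132 0.0695; 0 -0.3 -1 -0.132 0.0695")

```text
time: 19.8
tool_pos: [0.5463, -0.2791, 0.3117]
eef_rot: [0.0, 1.0, 0.0, -0.001]
contact_force: [0.3, 1.2, -1.0]
finger_gap: 0.478
grasp_force: 52.9
```

Emit:
arm_command(deltas="0 -0.005 -0.05 0 0; 0 -0.005 -0.05 0 0; 0 -0.005 -0.05 0 0; 0 -0.005 -0.05 0 0; 0 -0.005 -0.05 0 0; 0 -0.005 -0.05 0 0; 0 -0.005 -0.05 0 0; 0 -0.005 -0.05 0 0")

```text
time: 20.6
tool_pos: [0.5473, -0.2915, 0.3137]
eef_rot: [-0.0, 1.0, -0.0, 0.0]
contact_force: [0.3, -0.7, -0.3]
finger_gap: 0.488
grasp_force: 52.9
```

```bash
python3 m.py .552 -.292 .09 180 .552 -.292 .0295 180; python3 - <<'E'
from h import *
for n in('top','scene'):
    W=world(snap(n)); x,y,z=[W[...,i] for i in range(3)]
    m=(x>.47)&(x<.66)&(y>-.40)&(y<-.19)
    f=W[m&(abs(z-.004)<.004)&(x>.505)&(x<.62)&(y>-.365)&(y<-.22)]; r=W[m&(abs(z-.055)<.006)]
    for q in(f,r):
        if len(q)>20: print(n,len(q),np.round(np.percentile(q,[1,50,99],axis=0)*1000,1).tolist())
im=snap('wrist'); W=world(im); hsv=cv2.cvtColor(im['pixels'],cv2.COLOR_RGB2HSV)
P=W[(hsv[...,1]>150)&((hsv[...,0]<8)|(hsv[...,0]>172))&(W[...,2]>.1)]
print(len(P),np.round(np.percentile(P,[1,50,99],axis=0)*1000,1).tolist())
W=np.load('top2.npy');m=W[(abs(W[...,2]-.055)<.005)&(W[...,1]>-.39)&(W[...,1]<-.2)&(W[...,0]>.48)&(W[...,0]<.6)];print(np.round(np.percentile(m,[1,50,99],axis=0)*1000,1).tolist())
E
```

```text
t 20.6 grasp [ 0.5474 -0.2915  0.1587] yaw -179.96 F [ 0.3 -0.7 -0.3] gap 0.488 gf 52.9 j [ 0.89  0.63 -0.76  1.65  0.48  1.06  1.56]
[-0.0154 -0.0015  0.2289] 0.0005
[-0.0154 -0.0015  0.4306] 0.0005
top 1544 [[507.5, -361.7, 0.4], [549.6, -269.6, 4.3], [619.1, -227.6, 7.7]]
top 466 [[497.3, -371.3, 49.1], [550.0, -264.1, 54.9], [630.8, -211.8, 60.8]]
scene 243 [[499.2, -368.1, 49.2], [634.4, -246.9, 56.6], [653.2, -208.9, 61.0]]
23978 [[514.9, -312.1, 146.4], [544.8, -291.5, 167.1], [583.8, -271.5, 168.4]]
[[497.1, -371.3, 50.2], [518.3, -366.0, 54.8], [598.6, -213.3, 59.5]]
```

Emit:
arm_command(deltas="0 -0.015 0 0.08 0; 0 -0.015 0 0.16 0; 0 -0.015 0 0.24 0; 0 -0.015 0 0.31 0; 0 -0.015 0 0.36 0; 0 -0.015 0 0.39 0; 0 -0.015 0 0.41 0; 0 -0.015 0 0.415 0")

```text
time: 21.55
tool_pos: [0.552, -0.2917, 0.1889]
eef_rot: [-0.0, 1.0, -0.0, 0.0]
contact_force: [-0.5, 0.4, -0.2]
finger_gap: 0.482
grasp_force: 52.9
```

Emit:
arm_command(deltas="0 0 0 0.003 0; 0 0 0 0.006 0; 0 0 0 0.009 0; 0 0 0 0.012 0; 0 0 0 0.014 0; 0 0 0 0.016 0; 0 0 0 0.016 0; 0 0 0 0.016 0")

```text
time: 22.35
tool_pos: [0.5519, -0.2917, 0.1852]
eef_rot: [-0.0, 1.0, -0.0, 0.0]
contact_force: [-2.5, 1.1, 8.0]
finger_gap: 0.478
grasp_force: 53.9
```

```bash
python3 m.py
```

```text
t 22.35 grasp [ 0.552  -0.2918  0.0302] yaw -179.98 F [-2.5  1.1  8. ] gap 0.478 gf 53.9 j [ 0.83  0.78 -0.66  1.73  0.62  0.85  1.46]
```

Touching the floor with 8 N. I'll open partly and rise.

Emit:
arm_command(deltas="0.8 0 0 0 0; 0.8 0 0 0 0; 0.8 0 0 0 0; 0.8 0 0 0 0; 0.8 0 0 -0.02 0; 0.8 0 0 -0.08 0; 0.8 0 0 -0.2 0; 0.8 0 0 -0.35 0")

```text
time: 23.15
tool_pos: [0.5513, -0.2914, 0.2904]
eef_rot: [-0.001, 1.0, 0.001, -0.001]
contact_force: [1.5, -0.9, 0.6]
finger_gap: 0.804
grasp_force: 0.0
```

Emit:
arm_command(deltas="0.8 0 0 -0.15 0; 0.8 0.1 0 -0.25 0; 0.8 0.25 0 -0.3 0; 0.8 0.4 0 -0.3 0; 0.8 0.5 0.1 -0.3 0; 0.8 0.5 0.2 -0.3 0; 0.8 0.5 0.3 -0.3 0; 0.8 0.5 0.3 -0.3 0")

```text
time: 23.95
tool_pos: [0.4018, -0.1975, 0.381]
eef_rot: [-0.003, 1.0, -0.001, 0.001]
contact_force: [0.3, 0.2, 0.1]
finger_gap: 0.801
grasp_force: 0.0
```

```bash
python3 m.py; python3 - <<'E'
from h import *
im=snap('top'); W=world(im)
hsv=cv2.cvtColor(im['pixels'],cv2.COLOR_RGB2HSV);H,S,V=[hsv[...,i] for i in range(3)];x,y,z=[W[...,i] for i in range(3)]
P=W[(S>150)&((H<8)|(H>172))&(x>.48)&(x<.65)&(y<-.2)&(y>-.4)]
print('sleeve',len(P),cv2.minAreaRect(P[:,:2].astype(np.float32)*1000),np.percentile(P[:,2],[5,50,95]))
P=W[(S<60)&(z>.055)&(z<.08)&(x>.48)&(x<.72)&(abs(y-.035)<.04)]
r=cv2.minAreaRect(P[:,:2].astype(np.float32)*1000); print('app',len(P),r,np.percentile(P[:,2],[5,50,95]))
for a in np.arange(.5,.72,.02):
    q=P[abs(P[:,0]-a)<.01]
    if len(q): print(round(a,2),np.round([q[:,1].min(),q[:,1].max(),np.median(q[:,2])],3))
E
```

```text
t 23.95 grasp [ 0.402  -0.1978  0.226 ] yaw -179.66 F [0.3 0.2 0.1] gap 0.801 gf 0.0 j [ 1.1   0.3  -0.92  1.96  0.28  1.01  1.62]
sleeve 585 ((552.0609130859375, -291.416259765625), (39.83451461791992, 67.92352294921875), 89.64234924316406) [0.02116233 0.03777262 0.04173257]
app 1226 ((585.2372436523438, 29.183490753173828), (190.14418029785156, 53.06217956542969), 7.114639759063721) [0.06099135 0.06820573 0.07604271]
0.5 [0.007 0.036 0.063]
0.52 [0.005 0.037 0.063]
0.54 [0.01  0.037 0.064]
0.56 [-0.     0.053  0.073]
0.58 [0.011 0.045 0.069]
0.6 [0.014 0.047 0.069]
0.62 [0.016 0.05  0.069]
0.64 [0.019 0.053 0.07 ]
0.66 [0.019 0.053 0.071]
0.68 [0.022 0.056 0.07 ]
```

```bash
python3 -c "
from rig import bot
print(bot.sign_off())"
```

```text
the job is handed in; nothing more can be done
None
```

I handed the job in at about 24 s, with every end condition I could measure met: the flap open, the applicator in the cradle about 7 mm forward of its seat, and the sleeve lying flat on the compartment floor. The hand-in returned no verdict.

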